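Release a charged battery pack from its sloping charger and stop it with the other finger

ROBOT

A 6-joint arm with a two-finger parallel gripper is mounted at the origin on the work surface. World frame = base frame: x ahead of the robot, y to its left, z up, the work surface at z = 0. Lengths are in m, angles in degrees, forces in N, time in s.
With the tool pointing down it reaches from about 0.275 to 0.85 m from the base axis. Payload 5.2 kg.
Tool frame: the origin (TCP) lies on the centre line of the jaws, within the pads' length; the fingertips stand 8 mm ahead of it and the grasp point (between the pads) lies 11 mm behind it (r.tcp_to_tips is the distance from the TCP to the fingertips, in m); z points along the fingers, y is the direction in which the jaws open and shut (so a half turn about z gives the same grasp; the last joint's range is limited). The gripper opens to 85 mm and grips with 20 to 120 N. Pads are 22 mm wide; open, the fingers measure 114 mm over their backs; the gripper's body (76 mm by 85 mm) begins 54 mm behind the grasp point. The pads swing forward as they close: fully open they stand 13 mm farther back than shut.
Start: joints at [60.229, 14.817, 87.949, -0, 77.235, -11.62], TCP at [0.171, 0.523, 0.239] pointing down, gripper open.
Joint ranges: [-179.93, 179.93], [-52.35, 119.4], [10.71, 147.94], [-69.91, 249.91], [12.55, 155.21], [-178.61, 178.61]. Speed limits (degrees/s): [147.25, 147.25, 180, 180, 180, 180].

INTERFACE

Orientations are given as [roll, pitch, yaw] about the fixed x, y, z axes, in that order (R = Rz(yaw) Ry(pitch) Rx(roll)).
In Python, from rig import r gives the robot as it stands. The module is installed in compiled form; this text tells all that it offers.
- The arm moves only by the shell command python3 -m creep 'ROWS'. ROWS is JSON, one flat list of numbers, 7 for each row, row after row: the opening in per cent of the stroke, from 0 (shut) to 100 (fully open), then the shift along the tool's x, y, z in cm, then the turn, a rotation vector about the tool's x, y, z in degrees. A call has exactly 5 rows; each row shifts and turns the pose as measured when the row begins, along the tool's axes as they then stand; what a row does not reach is not made up. A row lasts 1/8 s, in which the tool goes at most 62.5 mm and 10.7 degrees, less where a joint would pass 70% of its speed; a pose out of reach is approached as far as the arm can. A call with a gripper value outside its range is refused whole. The fingers move at their own pace and stop on an object; the grip force is fixed at half the most. Time passes only in rows, so rows that do not move let the fingers close, or fill a call up. It gives the time, the measured TCP pose, the force and the opening at its end, in the units of the state.
- r.sense(): the state, without advancing time (a new reading comes with each control period).
- r.get_image(name): name is "side" or "top"; returns a dict with "pixels" (384x512x3 uint8, blue, green, red), "fx", "fy", "cx", "cy" (pixels), "pose" (4x4, takes a point from camera to world coordinates). Camera axes: x right, y up, looking along -z (the intrinsics and any distortion apply to the point x, -y, -z); pixel columns grow to the right and rows downward; lengths in m; the calibration is good to about 2 mm. A picture is of the moment at which its call begins. There is no depth.
- r.hand_in(): hands the job in, once; it reports no verdict.
The state is a dict: "time": time; "q": joint angles; "qvel": joint speeds; "joint_torque": joint torques, N m; "tcp_pos": TCP position; "tcp_rot": TCP orientation; "force": force on the tool from outside, world axes, zero at the start; "wrist_torque": the same for the moment, N m; "grip_width": finger opening in m.
Only numpy, scipy, OpenCV 4.12 (cv2) and the standard library are available. Lean on these libraries where they do the work, as an engineer would, in place of code of your own. Each camera call takes 0.05 s, during which the arm holds its last target. There are 200 camera calls.

TASK

On the bench stands a two-bay battery charger whose packs sit latched on a slippery slope. Press the release key of the bay with the thick pack with one finger so that the pack pops off its contacts, and stop the sliding pack with the other finger before it runs off the front edge of the charger. The program finishes while holding it so: the thick pack rests in its lane against the finger, never picked up, and the slim pack, its key and everything else on the bench are left alone.

Things in the scene. Friction and masses are not known exactly. Their poses are not given: they have to be found in the camera images.
- deck: Sloping aluminium top plate of the charger, 150 mm up the slope by 148 mm wide, fixed. Origin: centre of its upper surface; x points up the slope (20 degrees from level, low front edge towards the robot), y left across it, z square out of it. Two slippery lanes run straight down to the open front edge at x = -75 mm, each 40 mm wide between black ribs 4 mm thick, 6 mm high.
- lane_left (a point): Point on the plate's surface in the middle of the left lane's bare lower part: x = -33, y = +50 mm in the deck's frame. A seated pack fills the lane from x = 62 mm (contact block, 20 mm high, sprung pins pushing 4 N over 8 mm) down to x = -8 mm. A released pack is off the front edge in about 0.2 s, so the stopping finger must stand in the lane before the key goes down.
- lane_right (a point): The same point of the right lane: x = -33, y = -22 mm in the deck's frame. The lanes and keys are alike; each lane's release key stands just to its right (the -y side of the deck), level with this point.
- thick_pack: Thick battery pack, black plastic, 70 mm along the slope, 38 mm wide, 38 mm thick, 0.13 to 0.27 kg, seated and latched in either lane. Origin: centre of its underside; x up the slope, z out of the deck. Seated, its origin is at x = +27 mm, z = 0 in the deck's frame. It is clear of latch and pins once it has slid 8 mm down.
- slim_pack: The slim battery pack, black plastic, the same length and width but 20 mm thick, 0.1 kg, seated and latched in the other lane. Origin: the centre of its underside. Leave it.
- key_left (a joint): Travel of the left lane's release key, in m: 0 up, 0.006 fully pressed, along the deck's -z. Spring key: 1.5 N at the start, 5 N fully down, plus about 1 N of latch friction. The pack is let go at 0.004 to 0.005; when let go, the key springs back up.
- key_right (a joint): The same for the release key of the right lane.
- key_left_top (a point): Centre of the top face of the left lane's release key, a ribbed grey pad 30 mm along the slope by 20 mm across, at x = -33, y = +14 mm in the deck's frame (36 mm to the right of the lane's middle, its centre 25 mm further down the slope than a seated pack's foot). The top is 14 mm above the deck and parallel to it, 8 mm when fully pressed.
- key_right_top (a point): The same for the right lane's release key, at x = -33 mm, y = -58 mm in the deck's frame (36 mm to the right of the middle of the right lane).
- spare_pack: Another slim pack, 70 x 38 x 20 mm, lying on the bench beside the charger. Origin: centre of its underside. Leave it.
- tee: Metal coaxial T-piece lying on the bench, 46 mm long, 16 mm thick. Leave it.
- screwdriver: Screwdriver lying on the bench. Leave it.
- mug: White mug, 80 mm across, 90 mm high. Origin: centre of its underside. Leave it.
- jar: Small glass jar, 54 mm across, 65 mm high. Origin: centre of its underside. Leave it.
- handheld: Black handheld radio standing upright, 58 x 34 x 120 mm with a 150 mm aerial on top. Origin: centre of its underside. Leave it.
- headphones: Orange headphones lying on the bench, about 190 x 190 mm, 72 mm high. Leave them.
Not all that is in view belongs to the job. Leave any yellow look-alike of the thick_pack alone.

How it is judged (in metres and radians):
On the way, in this order (a step that is already met when the one before it is completed fails the run):
1. the thick pack's own release key is pressed (((y of thick_pack in the frame of deck above 0.014 m and value of joint key_left above 0.003 m) or (not (y of thick_pack in the frame of deck above 0.014 m) and value of joint key_right above 0.003 m))).
2. the thick pack has popped off its latch and stands still against the fingers in its lane (x of thick_pack in the frame of deck between -0.035 and 0.02 m and z of thick_pack in the frame of deck between -0.004 and 0.005 m and contact force between the fingers and thick_pack above 0.1 N and linear speed of thick_pack below 0.01 m/s), for 0.2 s.
At the end, for the whole second after the job is handed in: The thick pack has slid between 7 and 62 mm down from its seat, still lies on the deck in its lane (within 5 mm of it) with its foot short of the front edge, at rest (under 10 mm/s), and leans on the fingers with more than 0.1 N (all of step 2); the arm keeps its last pose, push and grip.
It fails at once if the thick pack's foot passes the front edge of the charger (x of thick_pack in the frame of deck below -0.04 m).
It fails at once if the thick pack is lifted off the deck (z of thick_pack in the frame of deck above 0.008 m).
It fails at once if the other bay's key is pressed ((y of thick_pack in the frame of deck above 0.014 m and value of joint key_right above 0.003 m) or (not (y of thick_pack in the frame of deck above 0.014 m) and value of joint key_left above 0.003 m)).
It fails at once if the slim pack is moved (distance of slim_pack from where it was at the start of the episode above 0.01 m).
It fails at once if something else on the bench is moved (distance of any of spare_pack, tee, screwdriver, mug, jar, handheld, headphones from where it was at the start of the episode above 0.03 m).
It also fails if it takes over 32 s, if anything falls off the work surface, if the arm or the gripper's body presses on something with over 40 N, if the wrist force passes 120 N, or if a joint passes its speed limit or range.

## Working session

There is one attempt and no reset: what is moved stays moved. The work goes in short steps, Python scripts to look and compute and a shell command to move; the robot and the scene stay as the last step left them, time stands still between calls to the robot, and variables do not carry over. Pictures are saved under pics/ and viewed, about 8 in all and at most 12, crops included, and the job is handed in when it is done.

```bash
mkdir -p pics
python3 - <<'E'
from rig import r
import cv2,numpy as np
for n in("top","side"):
    i=r.get_image(n);cv2.imwrite(f"pics/{n}0.png",i["pixels"]);print(n,{k:i[k] for k in i if k!="pixels"})
print(r.sense(),r.tcp_to_tips)
E
```

```text
top {'fx': 467.40938345931136, 'fy': 467.40938345931136, 'cx': 251.90584521857767, 'cy': 198.5597339896542, 'pose': array([[ 8.21191135e-02,  9.75318785e-01, -2.04962723e-01,
         2.67160660e-01],
       [-9.96622363e-01,  8.04800162e-02, -1.63350352e-02,
         5.66991366e-03],
       [ 5.63536610e-04,  2.05611852e-01,  9.78633460e-01,
         1.39889301e+00],
       [ 0.00000000e+00,  0.00000000e+00,  0.00000000e+00,
         1.00000000e+00]])}
side {'fx': 381.16965292578533, 'fy': 381.16965292578533, 'cx': 261.52989485680376, 'cy': 188.76256727062898, 'pose': array([[ 0.79082615,  0.39503995, -0.46747989,  0.05884686],
       [-0.612016  ,  0.51729865, -0.59819606, -0.63449057],
       [ 0.00551537,  0.75917426,  0.65086406,  0.74610534],
       [ 0.        ,  0.        ,  0.        ,  1.        ]])}
{'time': 0.1, 'q': array([ 6.02286345e+01,  1.48567626e+01,  8.80053784e+01, -5.25836014e-04,
        7.72356424e+01, -1.16187014e+01]), 'qvel': array([-0.06037696, -0.10776113, -0.14399404,  0.06287189, -0.07943727,
       -0.00815245]), 'joint_torque': array([ 2.21248760e-03, -4.46975040e+01, -2.91247934e+01, -3.10193036e-04,
        6.30133363e-03, -1.94521647e-05]), 'tcp_pos': array([0.17108647, 0.52221813, 0.23853805]), 'tcp_rot': array([-1.79904117e+02, -1.91911943e-02,  1.61847436e+02]), 'force': array([-0.73760104, -0.14738303, -0.74835105]), 'wrist_torque': array([-0.05395153, -0.02789656, -0.00097297]), 'grip_width': 0.08528442912191737} 0.008
```

View pics/top0.png

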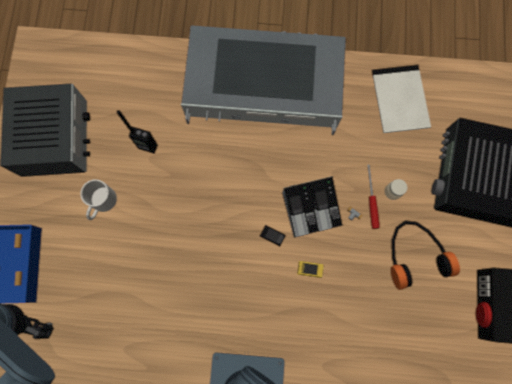

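View pics/side0.png

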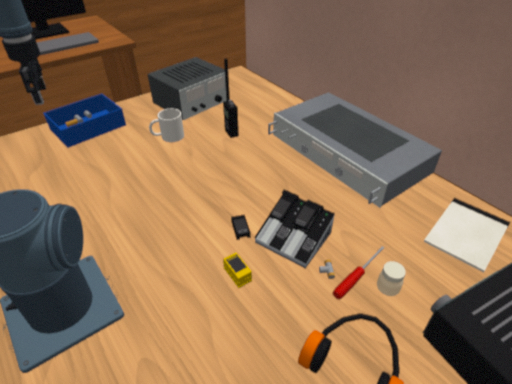

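Run:
```python
import cv2,numpy as np
a=cv2.imread("pics/top0.png")[170:245,275:350]; b=cv2.imread("pics/side0.png")[185:270,250:340]
a=cv2.resize(a,(600,600),interpolation=cv2.INTER_CUBIC);b=cv2.resize(b,(720,680),interpolation=cv2.INTER_CUBIC)
b=cv2.resize(b,(630,595))
cv2.imwrite("pics/ca.png",a);cv2.imwrite("pics/cb.png",b)
```

```text
(no output)
```

View pics/ca.png

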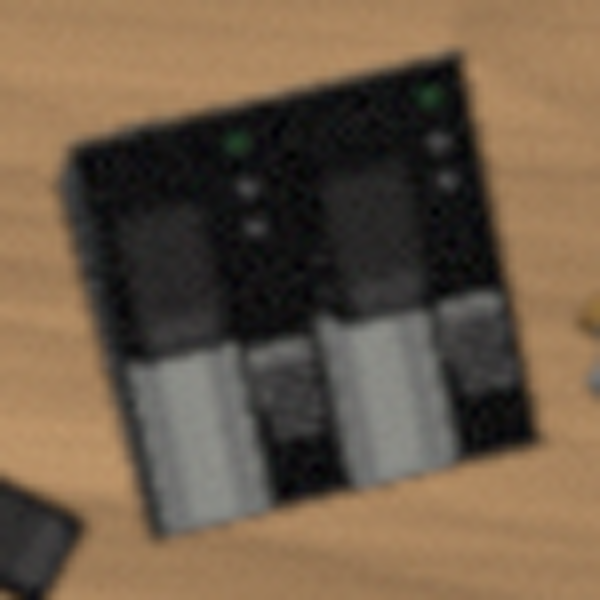

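View pics/cb.png

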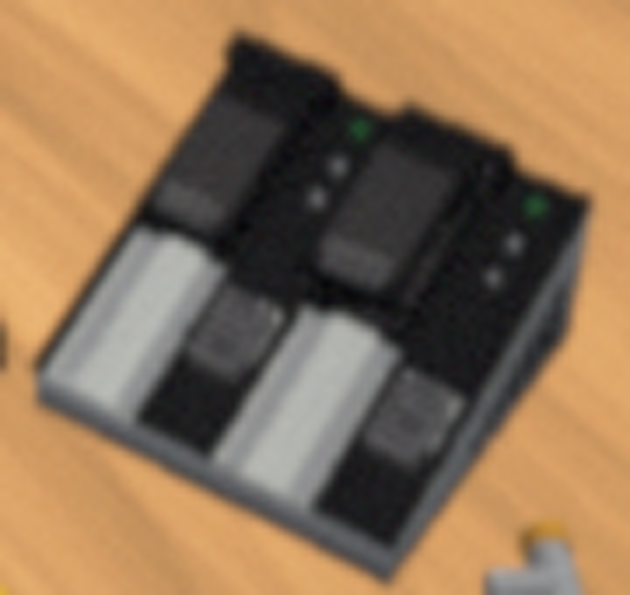

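```bash
cat > h.py <<'E'
from rig import r
import cv2,numpy as np
from scipy.spatial.transform import Rotation as Ro
from scipy.optimize import least_squares
cal={n:(lambda i:(i["fx"],i["fy"],i["cx"],i["cy"],i["pose"]))(r.get_image(n)) for n in("top","side")}
def proj(n,P):
    fx,fy,cx,cy,T=cal[n];p=(np.atleast_2d(P)-T[:3,3])@T[:3,:3]
    return np.c_[cx+fx*p[:,0]/-p[:,2],cy-fy*p[:,1]/-p[:,2]]
def deck(v): # x,y,z,yaw
    return np.array(v[:3]),Ro.from_euler('ZY',[v[3],-20],degrees=True).as_matrix()
def d2w(v,P): t,R=deck(v);return np.atleast_2d(P)@R.T+t
E
python3 - <<'E'
from h import *
D=[("top",(-75,74,0),(158,535)),("top",(-75,-74,0),(535,440)),("top",(75,-74,0),(460,55)),
("top",(-33,14,14),(287,390)),("top",(-33,-58,14),(482,345)),
("top",(-75,30,0),(272,505)),("top",(-75,-2,0),(352,487)),("top",(-75,-42,0),(458,460)),
("side",(-75,74,0),(40,375)),("side",(-75,-74,0),(390,562)),("side",(75,-74,0),(588,203)),
("side",(-33,14,14),(233,330)),("side",(-33,-58,14),(413,417)),("side",(-75,30,0),(135,415)),("side",(-75,-2,0),(215,460)),("side",(-75,-42,0),(315,510))]
def px(n,c): return (np.array(c)+.5)/(8 if n=="top" else 7)-.5+np.array((275,170) if n=="top" else (250,185))
def res(v,full=False):
    e=np.array([(proj(n,d2w(v,np.array(P)/1e3))[0]-px(n,c)) for n,P,c in D])
    return e if full else e.ravel()
s=least_squares(res,[.4,-.1,.04,10],loss='soft_l1',x_scale=[.01,.01,.01,1])
print(s.x);print(res(s.x,True).round(2))
np.save("deck.npy",s.x)
# overlay for thickness hypothesis: draw pack tops
for n,sc,o in(("top",8,(275,170)),("side",7,(250,185))):
    im=cv2.imread("pics/ca.png" if n=="top" else "pics/cb.png")
    def q(P): return ((proj(n,d2w(s.x,np.array(P)/1e3))-o+.5)*sc-.5).round().astype(np.int32)
    for y in(50,-22):
        for h,c in((20,(0,255,0)),(38,(0,0,255))):
            cv2.polylines(im,[q([(62,y+19,h),(62,y-19,h),(-8,y-19,h),(-8,y+19,h)])],True,c,1)
    cv2.polylines(im,[q([(75,74,0),(75,-74,0),(-75,-74,0),(-75,74,0)])],True,(255,255,0),1)
    cv2.imwrite(f"pics/o_{n}.png",im)
a=cv2.imread("pics/o_top.png");b=cv2.imread("pics/o_side.png")
cv2.imwrite("pics/o.png",np.hstack([cv2.resize(a,(400,400)),cv2.resize(b,(400,400))]))
E
```

```text
[ 0.54304727 -0.15280008  0.04109307 18.57052925]
[[-0.43 -0.07]
 [ 0.29  0.  ]
 [-0.36 -0.55]
 [ 0.98  0.59]
 [ 0.18  0.44]
 [-0.4   0.16]
 [-0.05 -0.15]
 [-0.39  0.04]
 [-0.23 -0.47]
 [ 0.66 -1.39]
 [ 0.64  0.44]
 [-0.29 -0.04]
 [-0.64 -0.26]
 [ 0.64  1.13]
 [ 0.07  0.21]
 [-0.2   0.17]]
```

View pics/o.png

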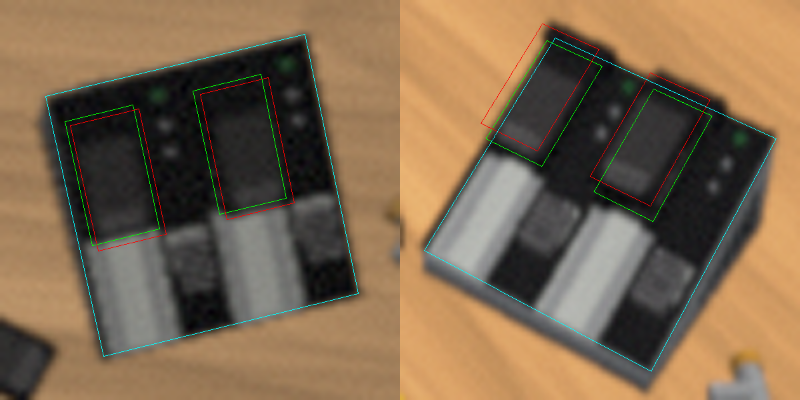

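Run:
```python
from h import *
v=np.load("deck.npy")
im=np.mean([r.get_image("side")["pixels"].astype(float) for _ in range(6)],0)[185:255,250:340]
im=(255*np.clip(im/255,0,1)**.45)
im=cv2.resize(im,(0,0),fx=8,fy=8,interpolation=cv2.INTER_CUBIC).clip(0,255).astype(np.uint8)
for y in(50,-22):
    for h,c in((20,(0,255,0)),(38,(0,0,255))):
        for P in((62,y-19,h),(-8,y-19,h),(-8,y+19,h),(62,y+19,h)):
            p=((proj("side",d2w(v,np.array(P)/1e3))-(250,185)+.5)*8-.5)[0]
            cv2.circle(im,tuple(int(t) for t in p),4,c,-1)
cv2.imwrite("pics/g.png",im)
```

```text
(no output)
```

View pics/g.png

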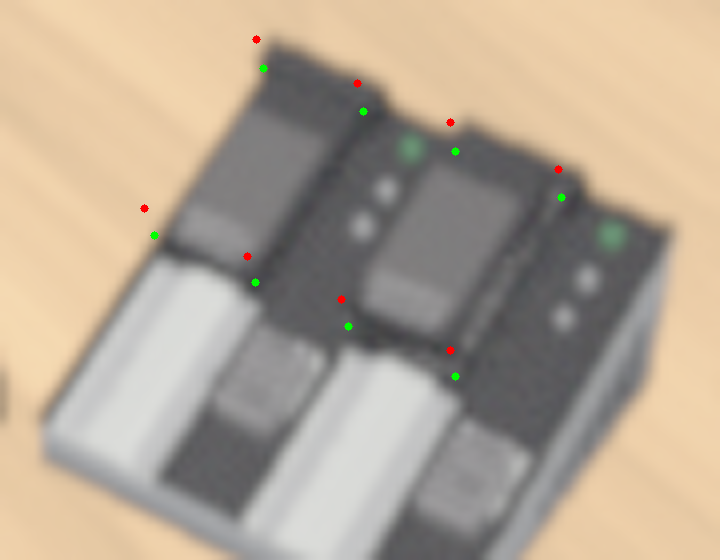

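The right pack is the thick one: the red 38 mm corners fit it, while the left pack's would stand over the wood at (144,208). Next I plan the hover over the right key and lane (tool centre at deck y = -40, x = -36).

```bash
cat > plan.py <<'E'
# usage: plan.py x y z(mm, tips in deck frame) nrows
import sys
from rig import r
import numpy as np
from scipy.linalg import fractional_matrix_power as fmp
from scipy.spatial.transform import Rotation as Ro
v=np.load("deck.npy");Rd=Ro.from_euler('ZY',[v[3],-20],degrees=True).as_matrix();o=v[:3]
s=r.sense()
def cur():
    T=np.eye(4);T[:3,:3]=Ro.from_euler('xyz',s["tcp_rot"],degrees=True).as_matrix();T[:3,3]=s["tcp_pos"];return T
x,y,z,n=[float(a) for a in sys.argv[1:5]]
G=np.eye(4);G[:3,:3]=Rd@np.diag([-1,1,-1]);G[:3,3]=o+Rd@(np.array([x,y,z+8])/1e3)
T=cur();tip=(T[:3,3]-o)@Rd*1e3
D=np.linalg.inv(T)@G
print("t",s["time"],"tip deck",(tip-[0,0,8]).round(1),"F deck",(s["force"]@Rd).round(2),"grip",s["grip_width"].round(4),"q",s["q"].round(0))
print("left cm",(D[:3,3]*100).round(2),"deg",Ro.from_matrix(D[:3,:3]).as_rotvec(degrees=True).round(2))
S=np.real(fmp(D,1/n));print("row",(S[:3,3]*100).round(2),Ro.from_matrix(S[:3,:3]).as_rotvec(degrees=True).round(2))
if len(sys.argv)>5:
    for i in range(int(n)): T=T@S;print(T[:3,3].round(3))
E
python3 plan.py -36 -40 90 15 p
```

```text
Traceback (most recent call last):
  File "plan.py", line 15, in <module>
    print("t",s["time"],"tip deck",(tip-[0,0,8]).round(1),"F deck",(s["force"]@Rd).round(2),"grip",s["grip_width"].round(4),"q",s["q"].round(0))
                                                                                                   ^^^^^^^^^^^^^^^^^^^^^
AttributeError: 'float' object has no attribute 'round'
```

```bash
sed -i 's/s\["grip_width"\].round(4)/round(s["grip_width"],4)/' plan.py && python3 plan.py -36 -40 90 15 p
```

```text
t 0.6 tip deck [-61.2 758.7 225.2] F deck [0.51 0.68 0.23] grip 0.0852 q [ 60.  15.  88.  -0.  77. -12.]
left cm [-53.36 -59.83  11.85] deg [ -6.41 -19.31 -36.34]
row [-2.13 -4.97  1.06] [-0.43 -1.29 -2.42]
[0.176 0.469 0.229]
[0.183 0.415 0.218]
[0.193 0.362 0.208]
[0.205 0.309 0.198]
[0.22  0.257 0.188]
[0.237 0.205 0.179]
[0.257 0.155 0.17 ]
[0.279 0.105 0.162]
[0.303 0.056 0.154]
[0.329 0.008 0.147]
[ 0.358 -0.039  0.14 ]
[ 0.388 -0.084  0.134]
[ 0.421 -0.128  0.129]
[ 0.455 -0.171  0.124]
[ 0.492 -0.212  0.121]
```

```bash
python3 -m creep '[26,-3.5,-4,0.4,0,0,0, 26,-3.5,-4,0.4,0,0,0, 26,-3.5,-4,0.4,0,0,0, 26,-3.5,-4,0.4,0,0,0, 26,-3.5,-4,0.4,0,0,0]' && python3 -m creep '[26,-3.5,-4,0.4,0,0,0, 26,-3.5,-4,0.4,0,0,0, 26,-3.5,-4,0.4,0,0,0, 26,-3.5,-4,0.4,0,0,0, 26,-3.5,-4,0.4,0,0,0]' && python3 plan.py -36 -40 90 10 p
```

```text
time: 1.23
tcp_pos: [0.2778, 0.2752, 0.219]
tcp_rot: [179.8, 0.1, 162.3]
force: [1.3, 0.7, 0.6]
grip_width: 0.0224
time: 1.85
tcp_pos: [0.3869, 0.0235, 0.2003]
tcp_rot: [179.6, 0.6, 162.3]
force: [0.9, 0.0, -0.1]
grip_width: 0.0226
t 1.85 tip deck [-31.9 216.8 173. ] F deck [ 0.74 -0.27 -0.35] grip 0.0226 q [-13.  -1. 112.   0.  68. -86.]
left cm [-17.08 -19.32   7.97] deg [ -6.12 -18.67 -35.9 ]
row [-0.99 -2.4   0.92] [-0.61 -1.87 -3.59]
[ 0.389 -0.002  0.191]
[ 0.393 -0.028  0.182]
[ 0.4   -0.053  0.173]
[ 0.408 -0.078  0.164]
[ 0.417 -0.103  0.156]
[ 0.429 -0.126  0.148]
[ 0.442 -0.149  0.14 ]
[ 0.457 -0.171  0.133]
[ 0.474 -0.192  0.127]
[ 0.492 -0.212  0.121]
```

```bash
python3 -m creep '[26,-1.0,-2.4,0.9,-0.6,-1.9,-3.6, 26,-1.0,-2.4,0.9,-0.6,-1.9,-3.6, 26,-1.0,-2.4,0.9,-0.6,-1.9,-3.6, 26,-1.0,-2.4,0.9,-0.6,-1.9,-3.6, 26,-1.0,-2.4,0.9,-0.6,-1.9,-3.6]' && python3 -m creep '[26,-1.0,-2.4,0.9,-0.6,-1.9,-3.6, 26,-1.0,-2.4,0.9,-0.6,-1.9,-3.6, 26,-1.0,-2.4,0.9,-0.6,-1.9,-3.6, 26,-1.0,-2.4,0.9,-0.6,-1.9,-3.6, 26,-1.0,-2.4,0.9,-0.6,-1.9,-3.6]' && python3 plan.py -36 -40 40 5
```

```text
time: 2.48
tcp_pos: [0.4209, -0.1102, 0.1578]
tcp_rot: [178.5, 11.0, -179.4]
force: [0.4, 0.7, -0.5]
grip_width: 0.0222
time: 3.1
tcp_pos: [0.4989, -0.2242, 0.1258]
tcp_rot: [-179.0, 21.1, -160.2]
force: [-0.3, -0.1, 0.7]
grip_width: 0.0224
t 3.1 tip deck [-31.7 -53.6  93.7] F deck [-0.06  0.    0.76] grip 0.0224 q [ -48.   14.  110.   26.   49. -174.]
left cm [0.51 1.42 5.35] deg [-0.56  1.12  1.13]
row [0.1  0.28 1.07] [-0.11  0.22  0.23]
```

```bash
python3 -m creep '[26,0.1,0.3,1.0,-0.1,0.3,0.3, 26,0.1,0.3,1.0,-0.1,0.3,0.3, 26,0.1,0.3,1.0,-0.1,0.3,0.3, 26,0.1,0.3,1.0,-0.1,0.2,0.2, 26,0.1,0.3,1.0,-0.1,0,0]' && python3 plan.py -36 -40 20 5
python3 - <<'E'
from h import *
out=[]
for n,(x,y,w,h) in(("top",(270,165,80,100)),("side",(240,170,100,100))):
    im=r.get_image(n)["pixels"][y:y+h,x:x+w].astype(float);im=255*(im/255)**.6
    out.append(cv2.resize(im,(w*4*100//80 if n=="top" else 400,500) if 0 else (w*5 if n=="top" else 400, 500 if n=="top" else 400),interpolation=cv2.INTER_CUBIC).clip(0,255).astype(np.uint8))
b=cv2.copyMakeBorder(out[1],0,100,0,0,cv2.BORDER_CONSTANT)
cv2.imwrite("pics/h1.png",np.hstack([out[0],b]))
E
```

```text
time: 3.72
tcp_pos: [0.5062, -0.2043, 0.0744]
tcp_rot: [180.0, 19.9, -161.6]
force: [0.4, 0.2, 0.4]
grip_width: 0.0224
t 3.725 tip deck [-36.9 -37.1  40.9] F deck [0.54 0.1  0.26] grip 0.0224 q [ -45.   19.  113.   27.   43. -173.]
left cm [-0.09 -0.29  2.09] deg [-0.01 -0.11 -0.12]
row [-0.02 -0.06  0.42] [-0.   -0.02 -0.02]
```

View pics/h1.png

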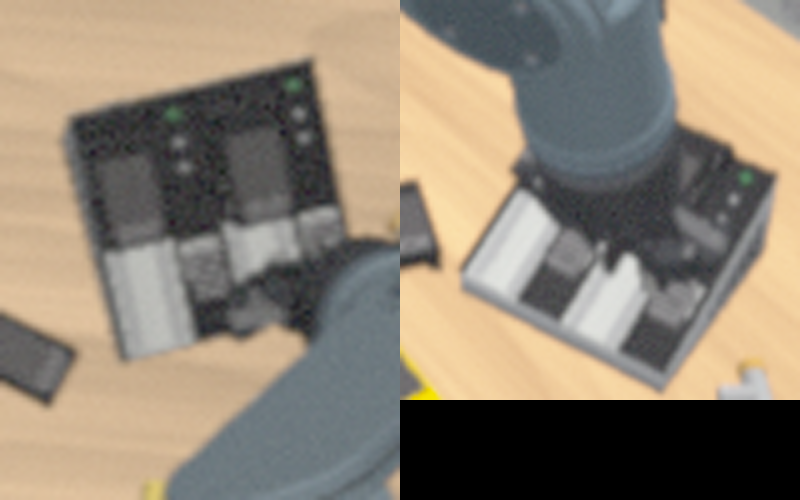

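Side view: one fingertip is over the right lane (about (630,255)) and the other over the right key (about (690,270)). I'll go lower and check with projected tip points.

```bash
python3 -m creep '[26,0,-0.1,0.5,0,0,0, 26,0,-0.1,0.5,0,0,0, 26,0,-0.1,0.5,0,0,0, 26,0,0,0.5,0,0,0, 26,0,0,0,0,0,0]' && python3 plan.py -36 -40 14 5
python3 - <<'E'
from h import *
s=r.sense();R=Ro.from_euler('xyz',s["tcp_rot"],degrees=True).as_matrix()
im=r.get_image("side")["pixels"][200:270,270:340].astype(float)
im=cv2.resize(255*(im/255)**.5,(560,560),interpolation=cv2.INTER_CUBIC).clip(0,255).astype(np.uint8)
clean=im.copy()
v=np.load("deck.npy")
def dot(P,c):
    p=(proj("side",P)[0]-(270,200)+.5)*8-.5;cv2.circle(im,tuple(int(t) for t in p),3,c,-1)
for y in(-.011,-.0255,.011,.0255):
    for x in(-.011,.011): dot(s["tcp_pos"]+R@[x,y,.008],(0,0,255))
for x in(-48,-18):
    for y in(-68,-48): dot(d2w(v,np.array([x,y,14])/1e3)[0],(0,255,0))
cv2.imwrite("pics/h2.png",im)
E
```

```text
time: 4.55
tcp_pos: [0.5147, -0.2071, 0.0557]
tcp_rot: [-179.9, 20.0, -161.6]
force: [-1.3, 0.3, 1.0]
grip_width: 0.0221
t 4.55 tip deck [-36.5 -42.5  20.9] F deck [-0.69  0.67  1.33] grip 0.0221 q [ -45.   21.  113.   28.   40. -174.]
left cm [-0.05  0.25  0.69] deg [-0.17 -0.05 -0.16]
row [-0.01  0.05  0.14] [-0.03 -0.01 -0.03]
```

View pics/h2.png

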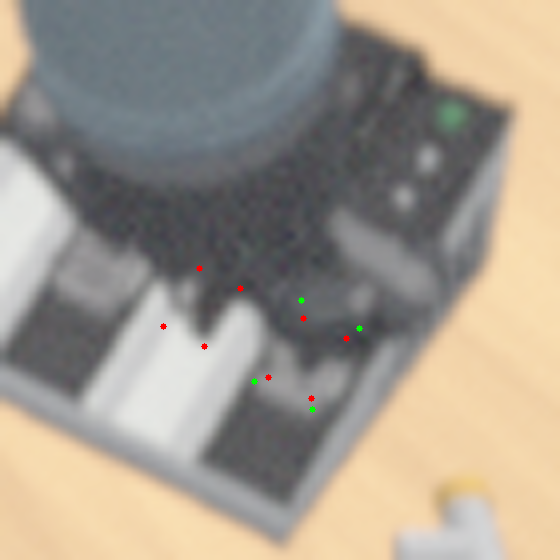

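The tips line up with the right lane and the centre of its key. I'll press in small steps and watch the force.

```bash
python3 -m creep '[26,0,0.1,0.1,0,0,0, 26,0,0.1,0.2,0,0,0, 26,0,0,0.2,0,0,0, 26,0,0,0.2,0,0,0, 26,0,0,0,0,0,0]' && python3 plan.py -36 -40 14 5
```

```text
time: 5.32
tcp_pos: [0.5165, -0.2058, 0.0512]
tcp_rot: [-179.6, 20.0, -161.5]
force: [-5.0, -0.5, 6.0]
grip_width: 0.0226
t 5.325 tip deck [-36.  -41.8  15.8] F deck [-2.53  1.11  7.35] grip 0.0226 q [ -45.   22.  113.   29.   39. -174.]
left cm [-0.    0.18  0.18] deg [-0.38  0.01 -0.05]
row [-0.    0.04  0.04] [-0.08  0.   -0.01]
```

```bash
python3 - <<'E'
from h import *
o=[]
for n,x,y in(("top",290,175),("side",270,200)):
    im=np.mean([r.get_image(n)["pixels"].astype(float) for _ in range(4)],0)[y:y+65,x:x+65]
    o.append(cv2.resize(255*(im/255)**.5,(400,400),interpolation=cv2.INTER_CUBIC).clip(0,255).astype(np.uint8))
cv2.imwrite("pics/h3.png",np.hstack(o))
E
python3 plan.py -36 -40 14 5
```

```text
t 5.825 tip deck [-36.  -41.7  15.8] F deck [-2.29  0.89 10.71] grip 0.022 q [ -45.   22.  113.   29.   39. -174.]
left cm [-0.    0.18  0.18] deg [-0.38  0.01 -0.06]
row [-0.    0.04  0.04] [-0.08  0.   -0.01]
```

View pics/h3.png

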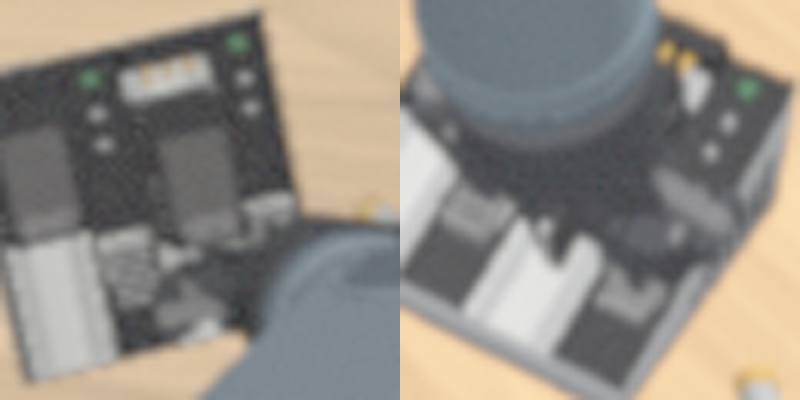

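The thick pack has popped: its gold contacts are bare at about (165,75) in the top view. It stopped about 16 mm down, against the lane finger. The slim pack and left key look unchanged, and the press is a steady ~10 N, so I'm handing in.

Run:
```python
from rig import r
import cv2,numpy as np
a=r.get_image("top")["pixels"].astype(float);s=r.sense();b=r.get_image("top")["pixels"].astype(float)
print(s["time"],s["force"].round(1),abs(s["qvel"]).max().round(2),"pack-area diff",abs(a-b)[185:225,305:335].mean().round(2))
print(r.hand_in())
```

```text
5.875 [-5.6 -0.3  9.2] 0.05 pack-area diff 3.0
the job is handed in; nothing more can be done
None
```

I pressed the right bay's release key with one finger, with the other finger already standing in the right lane. The thick pack popped off its contacts and slid about 16 mm, estimated from pixels, before stopping against that finger. I handed the job in holding that pose at 5.9 s.

**Last checks:**
- The contacts are bare in both views, and the pack is in its lane, short of the front edge (origin at about x = +11 mm).
- The slim pack and left key looked unchanged. I didn't check the rest of the bench closely at the end.
- The arm was still, with a steady press of about 10 N. The pack area differed between two pictures by an average of 3.0 grey levels, which I took as image noise.

**What disagreed or stayed unproven:**
- **Early release:** the key went down about 4–6 mm higher than my camera fit predicted. The release came during the first pressing call, but the finger was already in place.
- **Lean force:** I couldn't measure the pack's force on the finger by itself. The down-slope reading was about 2.3 N and includes the key finger.

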